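# Set the plate viewer to its third filter and hold the lamp key

### The job

A culture plate waits on the plate viewer, and the unmarked filter slide was left at some unknown click: push its upright lever outward, away from the lamp house, fully home to its stop, then push it back towards the lamp house counting the clicks, and leave it seated in the third without ever running past it. Only then, with the filter in place, press the round lamp key on top of the lamp house fully down with a fingertip and finish while holding it down, as the lamp burns only while the key is held. Work gently and with the fingertips only: do not pinch the lever, and do not lift or shift the plate or the things that stand round the viewer.

Things in the scene. Friction and masses are not known exactly. Their poses are not given: they have to be found in the camera images.
- plate_viewer: Plate viewer, fixed. Origin on the worktop; x points away from the robot, y left, z up (mm): white light box x -20 to 100, y -135 to 135, top z 66; round stage on it at x 44, y 0, dark rim 112 wide, z 73; grey lamp house in front, x -112 to -18, y 11 to 79, top z 78. The filter slide, a steel strip on edge, runs along y in a guide at x -37, top z 72, through the lamp house.
- filter_slide (a joint): Filter slide along the viewer's +y, in m: 0 = home (lever drawn out to the right, at the stop); grows as the lever is pushed left, towards the lamp house. A spring ball seats it at 0, 0.022 (first click), 0.044 (second), 0.066 (third), 0.088 (fourth, near the inner stop); once pushed past half-way it jumps into the next notch by itself. A click takes about 4 to 6 N.
- lever: Black upright lever on the right end of the filter slide: a ribbed thumb plate 26 mm wide (viewer x), 8 mm thick (viewer y, its only travel), from z = 71 to 117 mm; pushed on its right or left face. Origin at the centre of its foot, at viewer x = -47 mm, y = -105 mm + filter_slide; axes as the viewer's. A steel foot 30 x 14 mm reaches up to z = 77 mm.
- lever_top (a point): Centre of the top edge of the lever, 46 mm above the origin of lever.
- lamp_key (a joint): Travel of the lamp key in m: 0 = up (lamp off), 0.006 = fully down. It springs up when released; 1.5 N starts it, about 5 N takes it fully down.
- lamp_key_top (a point): Centre of the top face of the lamp key, a grey round push key 30 mm across on top of the lamp house, in a black collar 46 mm across; its top is 100 mm above the worktop and 10 mm above the collar. Pressed straight down.
- plate: The culture plate, a petri dish 87 mm across and 14 mm high, loose on the round stage inside its rim; origin at the centre of its underside (70 mm above the worktop). To be left alone.
- count_pen: A black pen 148 mm long and 15 mm thick, lying on the worktop in front of the viewer; origin at the middle of its underside, y along it. To be left alone.
- dish_low: Lower of two stacked petri dishes, 91 mm across and 17 mm high, left of the viewer; origin at the centre of its underside. To be left alone.
- dish_high: Upper of the two stacked petri dishes, same size. To be left alone.
- beaker: A small beaker, 54 mm across and 71 mm high, right of the viewer; origin at the centre of its underside. To be left alone.

How it is judged:
By the outcome, as a careful person would: the job done as asked, in the order asked, and still so for the second after the job is handed in, while the arm keeps its last pose, push and grip.
It also fails if it takes over 72 s, if anything falls off the work surface, if the arm or the gripper's body presses on something with over 40 N, if the wrist force passes 120 N, or if a joint passes its speed limit or range.

### The arm

A 7-joint arm with a two-finger parallel gripper is mounted at the origin on a cart in front of the work surface, level with it; the furniture and walls round the work are solid. World frame = base frame: x ahead of the robot, y to its left, z up, the work surface at z = 0. Lengths are in m, angles in rad, forces in N, time in s.
With the tool pointing down it reaches from about 0.4 to 0.925 m from the base axis. Payload 4.1 kg.
Tool frame: the origin (TCP) lies midway between the tips of the shut fingers; the grasp point (between the pads) lies 19 mm behind it; z points along the fingers, y is the direction in which the jaws open and shut (so a half turn about z gives the same grasp; the last joint's range is limited). The gripper opens to 85 mm and grips with 20 to 120 N. Pads are 22 mm wide; open, the fingers measure 114 mm over their backs; the gripper's body (76 mm by 85 mm) begins 54 mm behind the grasp point. The pads swing forward as they close: fully open they stand 13 mm farther back than shut.
Start: joints at [-1.344, 0.398, 0.045, 1.537, -0.019, 1.207, -0.051], TCP at [0.208, 0.616, 0.231] pointing down, gripper open.
Joint ranges: [-2.82, 2.82], [-0.49, 2.23], [-1.37, 1.46], [0, 2.46], [-1.36, 4.5], [0.23, 2], [-2.94, 2.94]. Speed limits (rad/s): [2.57, 2.57, 3.14, 3.14, 3.14, 3.14, 3.14].

### API

Orientations are given as a unit quaternion [w, x, y, z].
In Python, from bench import arm gives the robot as it stands.
- The arm moves only by the shell command python3 -m jog 'ROWS' [FORCE]. ROWS is JSON, a list that holds one entry, the list of rows, each a list of 5 numbers: the finger opening in m, from 0 to 0.0854, then the shift along the tool's x, y, z in m, then the turn about the tool's z in degrees. In form: [[[claw, x, y, z, spin], ...]]. A call has 1 to 10 rows; each row is the pose to reach, as a shift and turn from the pose measured when the call began, along the tool's axes at that moment; what a row does not reach only later rows make up. A row lasts 1/8 s, in which the tool goes at most 62.5 mm and 10.7 degrees, less where a joint would pass 70% of its speed; a pose out of reach is approached as far as the arm can. A call with a gripper value outside its range is refused whole. The fingers move at their own pace and stop on an object; FORCE is the grip in N (left out, the last holds). Time passes only in rows, so rows that repeat a pose let the fingers close. It gives the time, the measured TCP pose, the force and the opening at its end, in the units of the state.
- arm.read_state(): the state, without advancing time (a new reading comes with each control period).
- arm.grab_frame(name): name is "side" or "top" or "wrist"; returns the picture (400x640x3 uint8, red, green, blue); there is no depth.
- arm.camera_model(name): a dict with "fx", "fy", "cx", "cy" (pixels), "cam_to_world" (4x4, takes a point from camera to world coordinates). Camera axes: x right, y down, z forward; pixel columns grow to the right and rows downward; lengths in m; the calibration is good to about 2 mm. A picture is of the moment at which its call begins: read the wrist's pose just before it. camera_model takes no time and is no camera call; for the wrist camera it gives the pose at the moment of the call.
- arm.close_job(): hands the job in, once; it reports no verdict.
Trained networks look in the newest picture that a camera, given by its name, has taken for a name from the list of things; names that differ only in an ending like _2 or _b are one class to them, and where a whole thing is asked for, a point or a joint stands for the part that bears it (a point fixed in the world has none). Each returns a list of dicts, best first, with "score" (0 to 1); they miss things now and then, are a little off and sometimes report something else, mostly with a low value. They report only what shows in the picture. A call takes as long as a camera call.
- arm.boxes_of(camera, query): "bbox" ([centre column, centre row, width, height] in pixels, round what is visible of it).
- arm.cut_out(camera, query): "region" (400x640 bool, what is visible of it) and "bbox" ([centre column, centre row, width, height] in pixels, round what is visible of it).
- arm.pinpoint(camera, query): "pixel" ([column, row] in pixels: a listed point, or the origin of a listed thing).
The state is a dict: "time": time; "joint_positions": joint angles; "dq": joint speeds; "joint_torque": joint torques, N m; "eef_pos": TCP position; "tcp_rot": TCP orientation; "ft_force": force on the tool from outside, world axes, zero at the start; "moment": the same for the moment, N m; "gripper_width": finger opening in m.
Only numpy, scipy, OpenCV 4.12 (cv2) and the standard library are available. Lean on these libraries where they do the work, as an engineer would, in place of code of your own. Each camera call takes 0.05 s, during which the arm holds its last target.

## Working session

There is one attempt and no reset: what is moved stays moved. The work goes in short steps, Python scripts to look and compute and a shell command to move; the robot and the scene stay as the last step left them, time stands still between calls to the robot, and variables do not carry over. Pictures are saved under pics/ and viewed, and the job is handed in when it is done.

```bash
mkdir -p pics; ls; python3 - <<'E'
from bench import arm
import cv2,numpy as np
s=arm.read_state()
for k in s: print(k,np.round(s[k],4))
for c in("top","side"):
    im=arm.grab_frame(c); cv2.imwrite(f"pics/{c}0.png",im[:,:,::-1])
    m=arm.camera_model(c); print(c,m['fx'],m['cx'],m['cy'],np.round(m['cam_to_world'],3).tolist())
    for q in("lever_top","lever","lamp_key_top","plate_viewer","beaker","plate"):
        print(q,[(np.round(d['pixel'],1),round(d['score'],2)) for d in arm.pinpoint(c,q)[:2]])
E
```

```text
pics
time 0.0
joint_positions [-1.344   0.3992  0.0451  1.538  -0.0187  1.2069 -0.0507]
dq [-0.0005 -0.0001  0.0016 -0.002   0.0016  0.001  -0.0012]
joint_torque [ 0.00000e+00 -4.75122e+01  1.36500e+00 -2.54217e+01  1.17000e-02
  9.50000e-03  0.00000e+00]
eef_pos [0.2078 0.6152 0.2302]
tcp_rot [-1.000e-04  1.621e-01  9.868e-01 -1.000e-03]
ft_force [ 0.616  -1.2217  0.3432]
moment [-0.0089  0.0178  0.0948]
gripper_width 0.0854
top 469.49880197456054 318.7540532576577 200.39781251186113 [[-0.008, -0.993, 0.114, 0.402], [-1.0, 0.006, -0.014, 0.078], [0.013, -0.114, -0.993, 1.354], [0.0, 0.0, 0.0, 1.0]]
lever_top [(array([379.3, 220.1]), 0.67)]
lever [(array([359.9, 188.5]), 0.55), (array([380.4, 223.9]), 0.48)]
lamp_key_top [(array([343.3, 227.8]), 0.47)]
plate_viewer [(array([353. , 204.5]), 0.86)]
beaker [(array([378.4, 218.2]), 0.71), (array([429.4, 192.3]), 0.57)]
plate [(array([360.3, 187.7]), 0.72)]
side 488.94723859769357 325.5366052845853 200.64156757445932 [[-0.998, 0.037, -0.048, 0.609], [0.061, 0.559, -0.827, 0.885], [-0.004, -0.828, -0.561, 0.633], [0.0, 0.0, 0.0, 1.0]]
lever_top [(array([350.3, 142.7]), 0.55)]
lever [(array([349.8, 162.4]), 0.72)]
lamp_key_top [(array([349.6, 142.1]), 0.25)]
plate_viewer [(array([330.4, 203. ]), 0.69)]
beaker [(array([312. , 156.5]), 0.83)]
plate [(array([311.2, 173.6]), 0.79)]
```

```bash
python3 - <<'E'
import cv2
a=cv2.imread("pics/top0.png")[130:280,240:460]; cv2.imwrite("pics/t1.png",cv2.resize(a,None,fx=3.5,fy=3.5,interpolation=cv2.INTER_CUBIC))
a=cv2.imread("pics/side0.png")[60:300,200:500]; cv2.imwrite("pics/s1.png",cv2.resize(a,None,fx=2.5,fy=2.5,interpolation=cv2.INTER_CUBIC))
E
```

```text
(no output)
```

View pics/t1.png

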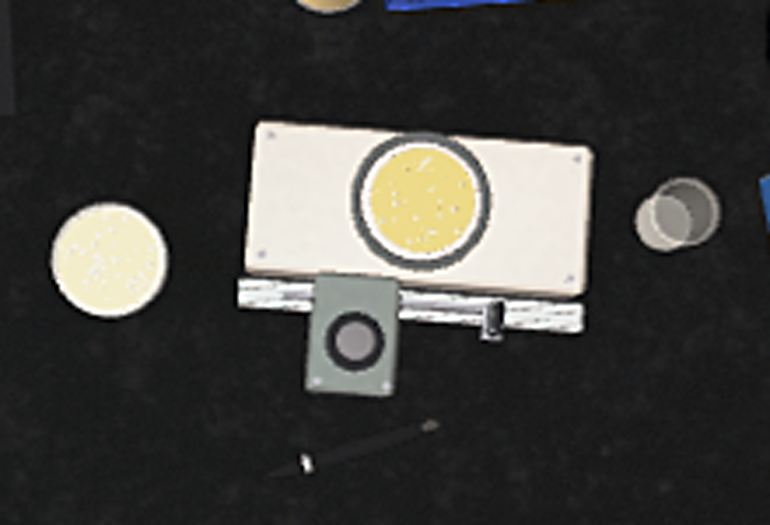

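View pics/s1.png

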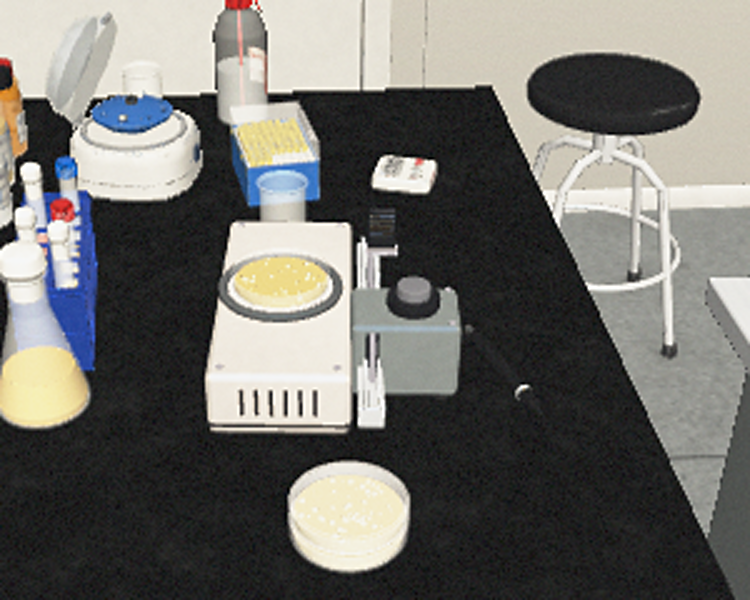

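```bash
cat > h.py <<'E'
import numpy as np, cv2
from bench import arm
from scipy.optimize import least_squares
def proj(m,P):
    P=np.atleast_2d(P); T=np.linalg.inv(np.array(m['cam_to_world'])); c=P@T[:3,:3].T+T[:3,3]
    return np.c_[m['fx']*c[:,0]/c[:,2]+m['cx'],m['fy']*c[:,1]/c[:,2]+m['cy']]
def ray(m,px,z):
    M=np.array(m['cam_to_world']); d=M[:3,:3]@np.array([(px[0]-m['cx'])/m['fx'],(px[1]-m['cy'])/m['fy'],1]); o=M[:3,3]
    return o+d*(z-o[2])/d[2]
E
python3 - <<'E'
from h import *
mt,ms=arm.camera_model("top"),arm.camera_model("side")
V=np.array([[.1,.135,.066],[.1,-.135,.066],[-.02,-.135,.066],[-.02,.135,.066]])
top=np.array([[257,122],[592,147],[582,296],[246,270]])/3.5+[240,130]
side=np.array([[208,378],[231,223],[350,223],[352,383]])/2.5+[200,60]
def W(p,V):
    c,s=np.cos(p[2]),np.sin(p[2]); return V@np.array([[c,s,0],[-s,c,0],[0,0,1]])+[p[0],p[1],0]
for n,f in dict(top=[(mt,top)],side=[(ms,side)],both=[(mt,top),(ms,side)]).items():
    r=least_squares(lambda p:np.concatenate([(proj(m,W(p,V))-o).ravel() for m,o in f]),[.45,0,0])
    print(n,r.x,np.abs(r.fun).max())
p=r.x
for nm,m,px,z in [("keyT",mt,(341.3,227.2),.1),("keyS",ms,np.array([413,288])/2.5+[200,60],.1),("levT",mt,(380.1,217),.117),("levS",ms,np.array([383,210])/2.5+[200,60],.117)]:
    w=ray(m,px,z); c,s=np.cos(p[2]),np.sin(p[2]); d=w[:2]-p[:2]
    print(nm,w.round(4),"viewer",np.round([c*d[0]+s*d[1],-s*d[0]+c*d[1]],4))
E
```

```text
top [ 0.53932019 -0.0504653  -0.08307521] 0.8942774522448644
side [ 0.54042337 -0.04286377 -0.07799396] 1.3262462352500393
both [ 0.53988593 -0.04810744 -0.08042639] 2.063539717079294
keyT [0.4732 0.001  0.1   ] viewer [-0.0704  0.0436]
keyS [0.4748 0.0088 0.1   ] viewer [-0.0694  0.0515]
levT [ 0.4985 -0.101   0.117 ] viewer [-0.037 -0.056]
levS [ 0.4888 -0.1011  0.117 ] viewer [-0.0467 -0.057 ]
```

```bash
cat >> h.py <<'E'
from scipy.spatial.transform import Rotation as R
P=[.5395,-.0490,-.0815]
def v2w(v):
    c,s=np.cos(P[2]),np.sin(P[2]); return np.array([P[0]+c*v[0]-s*v[1],P[1]+s*v[0]+c*v[1],v[2]])
def w2v(w):
    c,s=np.cos(P[2]),np.sin(P[2]); d=np.array(w)[:2]-P[:2]; return np.array([c*d[0]+s*d[1],-s*d[0]+c*d[1],w[2]])
def st():
    s=arm.read_state(); q=s['tcp_rot']; r=R.from_quat([q[1],q[2],q[3],q[0]]); return s,np.array(s['eef_pos']),r
def delta(w):
    s,p,r=st(); return r.inv().apply(np.array(w)-p)
def info():
    s,p,r=st(); M=r.as_matrix(); print("t",round(s['time'],2),"tcp",p.round(4),"viewer",w2v(p).round(4),"yaw(y axis)",np.degrees(np.arctan2(M[1,1],M[0,1])).round(2),"want",round(90+np.degrees(P[2]),2),"F",np.round(s['ft_force'],1),"w",round(float(s['gripper_width']),4)); print("toolz",M[:,2].round(3))
E
python3 -c "
from h import *
info(); print(delta([.43,-.06,.27]).round(3))"
```

```text
t 0.7 tcp [0.208  0.6158 0.2314] viewer [-0.3845  0.6356  0.2314] yaw(y axis) 71.34 want 85.33 F [0.2 0.5 0.1] w 0.0858
toolz [ 0.  0. -1.]
[-0.427 -0.569 -0.039]
```

```bash
python3 -m jog '[[[0,-0.05,-0.06,-0.039,0],[0,-0.09,-0.11,-0.039,-3],[0,-0.13,-0.16,-0.039,-6],[0,-0.17,-0.22,-0.039,-9],[0,-0.21,-0.27,-0.039,-12],[0,-0.25,-0.32,-0.039,-14],[0,-0.29,-0.38,-0.039,-14],[0,-0.33,-0.43,-0.039,-14],[0,-0.37,-0.48,-0.039,-14],[0,-0.4,-0.53,-0.039,-14]]]'; python3 -c "
from h import *
info(); print(delta([.43,-.06,.27]).round(3))"
```

```text
time: 1.95
eef_pos: [0.4055, 0.0285, 0.2708]
tcp_rot: [0.001, 0.041, 0.999, 0.001]
ft_force: [0.0, 0.5, -1.1]
gripper_width: -0.0005
t 1.95 tcp [0.4055 0.0285 0.2708] viewer [-0.1399  0.0664  0.2708] yaw(y axis) 85.34 want 85.33 F [ 0.   0.5 -1.1] w -0.0005
toolz [ 0.002  0.001 -1.   ]
[-0.032 -0.086  0.001]
```

```bash
python3 -m jog '[[[0,-0.015,-0.045,0,0],[0,-0.032,-0.086,0,0],[0,-0.032,-0.086,0,0],[0,-0.032,-0.086,0,0]]]'; python3 - <<'E'
from h import *
info(); m=arm.camera_model("wrist"); im=arm.grab_frame("wrist"); cv2.imwrite("pics/w1.png",im[:,:,::-1])
for q in("lever_top","lever","lamp_key_top","plate_viewer"):
    for d in arm.pinpoint("wrist",q)[:2]: print(q,np.round(d['pixel'],1),round(d['score'],2))
# overlay
pts={"lt":None}
o=im[:,:,::-1].copy()
for v in [(.1,.135,.066),(.1,-.135,.066),(-.02,-.135,.066),(-.02,.135,.066),(-.112,.011,.078),(-.112,.079,.078),(-.018,.011,.078),(-.018,.079,.078),(-.047,-.061,.117)]:
    u=proj(m,v2w(v))[0]; cv2.drawMarker(o,tuple(int(round(a)) for a in u),(0,0,255),0,10,1)
cv2.imwrite("pics/w1o.png",o)
E
```

```text
time: 2.45
eef_pos: [0.4302, -0.0591, 0.2707]
tcp_rot: [0.001, 0.04, 0.999, 0.001]
ft_force: [0.2, 0.7, 0.0]
gripper_width: -0.0
t 2.45 tcp [ 0.4302 -0.0591  0.2707] viewer [-0.1081 -0.019   0.2707] yaw(y axis) 85.37 want 85.33 F [0.2 0.7 0. ] w -0.0
toolz [ 0.001  0.002 -1.   ]
lever_top [282.8 244. ] 0.94
lever [287.1 228.4] 0.55
lamp_key_top [384.5 215.6] 0.82
```

View pics/w1o.png

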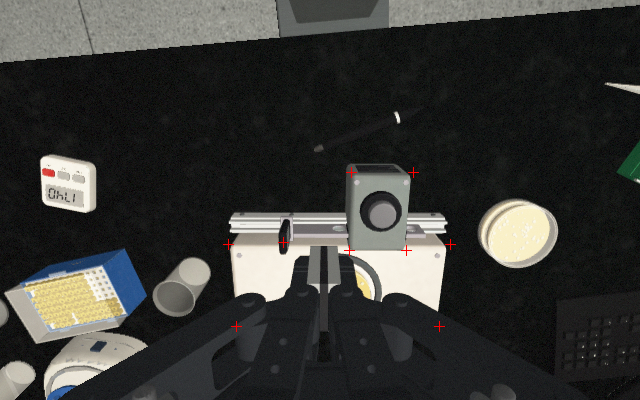

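```bash
python3 - <<'E'
from h import *
a=cv2.imread("pics/w1.png")[140:270,215:465]; cv2.imwrite("pics/w1c.png",cv2.resize(a,None,fx=3.2,fy=3.2,interpolation=cv2.INTER_CUBIC))
m=arm.camera_model("wrist"); print(m['fx'],np.round(m['cam_to_world'],3).tolist())
for px,z in [((282.8,244),.117),((384.5,215.6),.1)]: print(w2v(ray(m,px,z)).round(4))
E
```

```text
313.14613588826643 [[0.079, 0.949, 0.304, 0.353], [0.997, -0.076, -0.023, -0.053], [0.001, 0.305, -0.952, 0.412], [0.0, 0.0, 0.0, 1.0]]
[-0.0441 -0.0606  0.117 ]
[-0.0694  0.0464  0.1   ]
```

View pics/w1c.png

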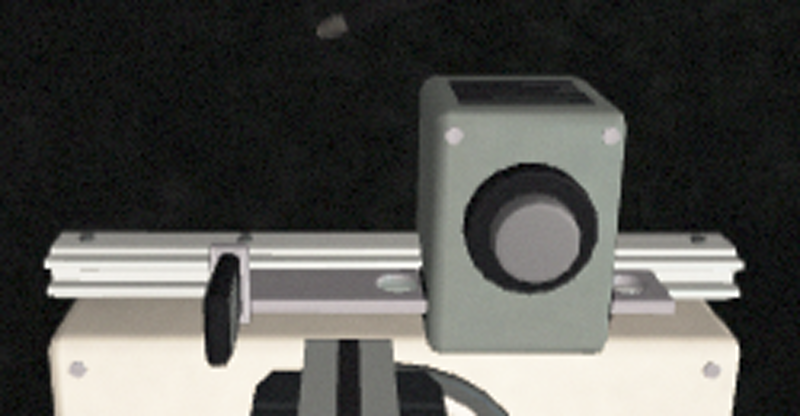

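```bash
sed -i 's/^P=.*/P=[.5395,-.0505,-.0815]/' h.py; python3 -c "
from h import *
info(); print(delta(v2w([-.047,-.022,.15])).round(4),delta(v2w([-.047,-.022,.097])).round(4))"
```

```text
t 2.7 tcp [ 0.4303 -0.0588  0.2707] viewer [-0.1082 -0.0171  0.2707] yaw(y axis) 85.47 want 85.33 F [-0.5  0.   0.3] w 0.0002
toolz [ 0.002  0.001 -1.   ]
[-0.061  -0.0052  0.1208] [-0.0609 -0.0053  0.1738]
```

```bash
python3 -m jog '[[[0,-0.03,-0.005,0.04,0],[0,-0.061,-0.005,0.08,0],[0,-0.061,-0.005,0.12,0],[0,-0.061,-0.005,0.14,0],[0,-0.061,-0.005,0.16,0],[0,-0.061,-0.005,0.174,0],[0,-0.061,-0.005,0.174,0],[0,-0.061,-0.005,0.174,0]]]'; python3 - <<'E'
from h import *
info()
for c in("wrist","side"):
  im=arm.grab_frame(c); im=im[60:300,200:500] if c=="side" else im; cv2.imwrite(f"pics/{c}2.png",cv2.resize(im,None,fx=2,fy=2)[:,:,::-1] if c=="side" else im[:,:,::-1])
E
```

```text
time: 3.7
eef_pos: [0.4916, -0.0682, 0.0974]
tcp_rot: [0.001, 0.039, 0.999, 0.001]
ft_force: [0.2, -0.7, 0.3]
gripper_width: -0.0
t 3.7 tcp [ 0.4916 -0.0682  0.0974] viewer [-0.0463 -0.0216  0.0974] yaw(y axis) 85.48 want 85.33 F [ 0.2 -0.7  0.3] w -0.0
toolz [ 0.003  0.002 -1.   ]
```

View pics/wrist2.png

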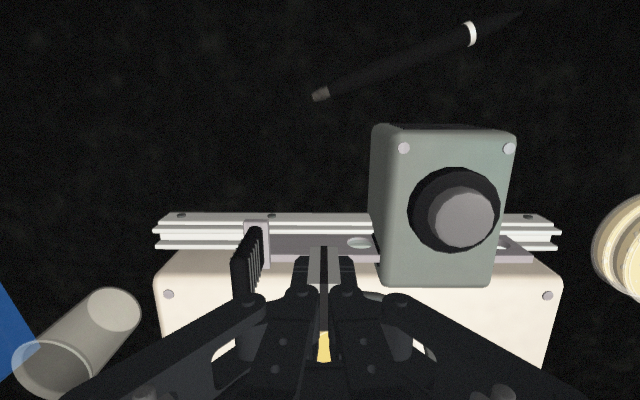

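View pics/side2.png

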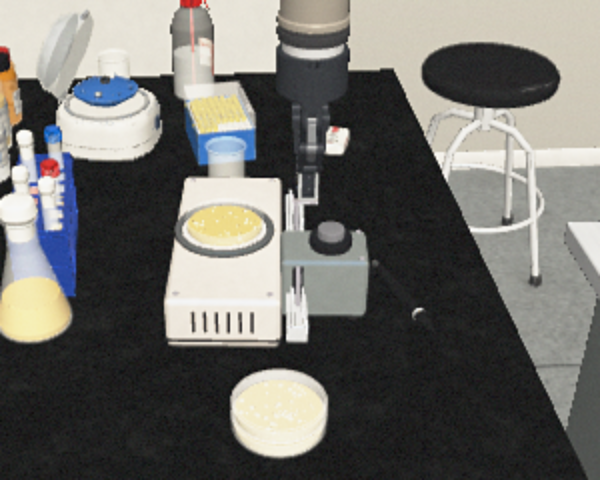

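```bash
python3 -m jog '[[[0,0,-0.005,0,0],[0,0,-0.010,0,0],[0,0,-0.014,0,0],[0,0,-0.017,0,0],[0,0,-0.020,0,0],[0,0,-0.023,0,0],[0,0,-0.026,0,0],[0,0,-0.026,0,0]]]'; python3 -c "
from h import *
info()"; python3 -m jog '[[[0,0,-0.003,0,0],[0,0,-0.006,0,0],[0,0,-0.009,0,0],[0,0,-0.012,0,0],[0,0,-0.012,0,0]]]';python3 -c "
from h import *
info()"
```

```text
time: 4.8
eef_pos: [0.4897, -0.0927, 0.0975]
tcp_rot: [0.001, 0.039, 0.999, 0.002]
ft_force: [-1.0, 4.6, 1.4]
gripper_width: -0.0003
t 4.8 tcp [ 0.4897 -0.0927  0.0975] viewer [-0.0462 -0.0461  0.0975] yaw(y axis) 85.53 want 85.33 F [-1.   4.6  1.4] w -0.0003
toolz [ 0.003  0.004 -1.   ]
time: 5.42
eef_pos: [0.4887, -0.106, 0.0975]
tcp_rot: [0.002, 0.039, 0.999, 0.001]
ft_force: [0.1, 0.7, 0.2]
gripper_width: 0.0002
t 5.42 tcp [ 0.4887 -0.106   0.0975] viewer [-0.0461 -0.0595  0.0975] yaw(y axis) 85.49 want 85.33 F [0.1 0.7 0.2] w 0.0002
toolz [ 0.003  0.002 -1.   ]
```

```bash
python3 -m jog '[[[0,0,-0.003,0,0],[0,0,-0.006,0,0],[0,0,-0.009,0,0],[0,0,-0.012,0,0],[0,0,-0.012,0,0]]]';python3 -c "
from h import *
info()";  python3 -m jog '[[[0,0,-0.003,0,0],[0,0,-0.006,0,0],[0,0,-0.009,0,0],[0,0,-0.009,0,0]]]';python3 -c "
from h import *
info()"
```

```text
time: 6.05
eef_pos: [0.4878, -0.1166, 0.0974]
tcp_rot: [0.001, 0.039, 0.999, 0.002]
ft_force: [-1.2, 3.5, 1.5]
gripper_width: -0.0
t 6.05 tcp [ 0.4878 -0.1166  0.0974] viewer [-0.0461 -0.07    0.0974] yaw(y axis) 85.54 want 85.33 F [-1.2  3.5  1.5] w -0.0
toolz [ 0.003  0.004 -1.   ]
time: 6.55
eef_pos: [0.487, -0.1269, 0.0975]
tcp_rot: [0.002, 0.039, 0.999, 0.001]
ft_force: [-0.9, -0.6, 0.0]
gripper_width: 0.0
t 6.55 tcp [ 0.487  -0.1269  0.0975] viewer [-0.0461 -0.0804  0.0975] yaw(y axis) 85.5 want 85.33 F [-0.9 -0.6  0. ] w 0.0
toolz [ 0.003  0.003 -1.   ]
```

Now find the home stop by gentle force.

```bash
python3 -m jog '[[[0,0,-0.003,0,0],[0,0,-0.006,0,0],[0,0,-0.008,0,0],[0,0,-0.010,0,0],[0,0,-0.010,0,0]]]';python3 -c "
from h import *
info()"
```

```text
time: 7.18
eef_pos: [0.4864, -0.133, 0.0974]
tcp_rot: [0.001, 0.038, 0.999, 0.004]
ft_force: [-1.6, 9.2, 4.3]
gripper_width: 0.0001
t 7.17 tcp [ 0.4864 -0.133   0.0974] viewer [-0.0462 -0.0866  0.0974] yaw(y axis) 85.6 want 85.33 F [-1.6  9.2  4.3] w 0.0001
toolz [ 0.002  0.008 -1.   ]
```

```bash
python3 -m jog '[[[0,0,-0.004,0,0],[0,0,-0.006,0,0],[0,0,-0.006,0,0]]]';python3 - <<'E'
from h import *
info()
im=arm.grab_frame("wrist");cv2.imwrite("pics/w3.png",im[:,:,::-1])
E
```

```text
time: 7.55
eef_pos: [0.4864, -0.133, 0.0975]
tcp_rot: [-0.0, 0.037, 0.999, 0.009]
ft_force: [-1.8, 13.6, 8.1]
gripper_width: 0.0003
t 7.55 tcp [ 0.4864 -0.133   0.0975] viewer [-0.0463 -0.0865  0.0975] yaw(y axis) 85.76 want 85.33 F [-1.8 13.6  8.1] w 0.0003
toolz [-0.     0.018 -1.   ]
```

View pics/w3.png

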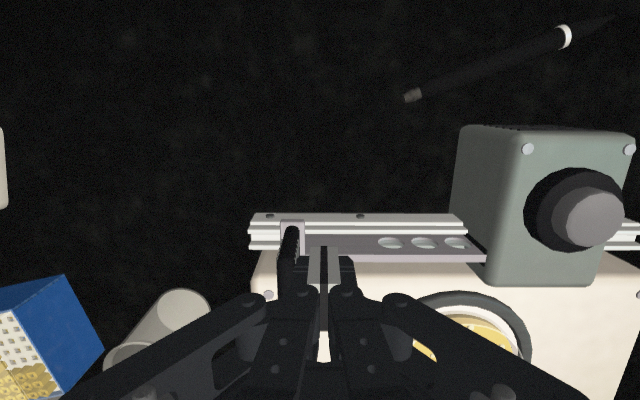

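```bash
python3 -m jog '[[[0,0,0.010,0,0],[0,0,0.015,-0.02,0],[0,0,0.015,-0.05,0],[0,0,-0.02,-0.05,0],[0,0,-0.055,-0.05,0],[0,0,-0.057,-0.05,0],[0,0,-0.057,-0.03,0],[0,0,-0.057,0,0],[0,0,-0.057,0,0]]]';python3 - <<'E'
from h import *
info()
im=arm.grab_frame("wrist");cv2.imwrite("pics/w4.png",im[:,:,::-1])
E
```

```text
time: 8.72
eef_pos: [0.4804, -0.1886, 0.0947]
tcp_rot: [-0.003, 0.037, 0.999, 0.009]
ft_force: [-0.5, 1.0, -0.8]
gripper_width: -0.0001
t 8.72 tcp [ 0.4804 -0.1886  0.0947] viewer [-0.0477 -0.1425  0.0947] yaw(y axis) 85.8 want 85.33 F [-0.5  1.  -0.8] w -0.0001
toolz [-0.005  0.018 -1.   ]
```

View pics/w4.png

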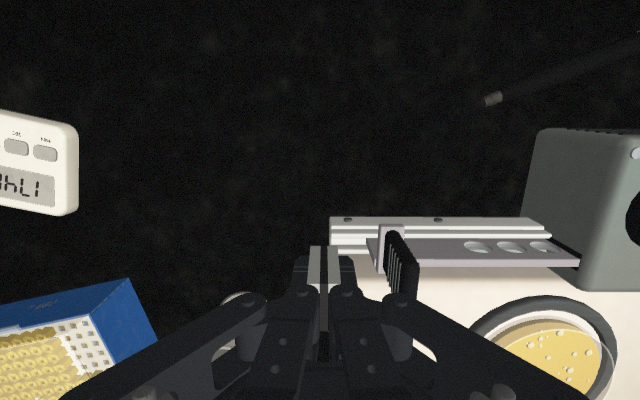

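```bash
python3 -m jog '[[[0,0,0.007,0,0],[0,0,0.014,0,0],[0,0,0.018,0,0],[0,0,0.021,0,0],[0,0,0.024,0,0],[0,0,0.024,0,0]]]';python3 -c "
from h import *
info()";python3 -m jog '[[[0,0,0.003,0,0],[0,0,0.005,0,0],[0,0,0.007,0,0],[0,0,0.009,0,0],[0,0,0.009,0,0]]]';python3 -c "
from h import *
info()"
```

```text
time: 9.52
eef_pos: [0.4834, -0.1666, 0.0967]
tcp_rot: [-0.001, 0.037, 0.999, 0.008]
ft_force: [1.0, -3.7, 1.1]
gripper_width: 0.0001
t 9.53 tcp [ 0.4834 -0.1666  0.0967] viewer [-0.0464 -0.1202  0.0967] yaw(y axis) 85.74 want 85.33 F [ 1.  -3.7  1.1] w 0.0001
toolz [-0.001  0.016 -1.   ]
time: 10.15
eef_pos: [0.484, -0.1597, 0.0968]
tcp_rot: [-0.001, 0.038, 0.999, 0.006]
ft_force: [0.6, -6.3, -2.1]
gripper_width: -0.0004
t 10.15 tcp [ 0.484  -0.1597  0.0968] viewer [-0.0464 -0.1133  0.0968] yaw(y axis) 85.66 want 85.33 F [ 0.6 -6.3 -2.1] w -0.0004
toolz [-0.001  0.013 -1.   ]
```

```bash
python3 -m jog '[[[0,0,0.002,0,0],[0,0,0.004,0,0],[0,0,0.004,0,0]]]';python3 -c "
from h import *
info()"
```

```text
time: 10.52
eef_pos: [0.4842, -0.1555, 0.0968]
tcp_rot: [-0.001, 0.038, 0.999, 0.007]
ft_force: [-0.4, -0.1, 0.5]
gripper_width: 0.0
t 10.53 tcp [ 0.4842 -0.1555  0.0968] viewer [-0.0466 -0.1091  0.0968] yaw(y axis) 85.61 want 85.33 F [-0.4 -0.1  0.5] w 0.0
toolz [-0.001  0.014 -1.   ]
```

```bash
python3 -m jog '[[[0,0,0.004,0,0],[0,0,0.007,0,0],[0,0,0.010,0,0],[0,0,0.013,0,0],[0,0,0.016,0,0],[0,0,0.016,0,0]]]';python3 -c "
from h import *
info()";python3 -m jog '[[[0,0,0.002,0,0],[0,0,0.004,0,0],[0,0,0.004,0,0]]]';python3 -c "
from h import *
info()"
```

```text
time: 11.28
eef_pos: [0.4852, -0.141, 0.0969]
tcp_rot: [-0.001, 0.039, 0.999, 0.006]
ft_force: [0.3, -4.8, -3.4]
gripper_width: -0.0001
t 11.28 tcp [ 0.4852 -0.141   0.0969] viewer [-0.0467 -0.0946  0.0969] yaw(y axis) 85.56 want 85.33 F [ 0.3 -4.8 -3.4] w -0.0001
toolz [-0.001  0.011 -1.   ]
time: 11.65
eef_pos: [0.4854, -0.1384, 0.0969]
tcp_rot: [-0.0, 0.039, 0.999, 0.005]
ft_force: [0.1, -5.5, -2.9]
gripper_width: 0.0001
t 11.65 tcp [ 0.4854 -0.1384  0.0969] viewer [-0.0467 -0.092   0.0969] yaw(y axis) 85.5 want 85.33 F [ 0.1 -5.5 -2.9] w 0.0001
toolz [-0.     0.009 -1.   ]
```

```bash
python3 -m jog '[[[0,0,0.002,0,0],[0,0,0.004,0,0],[0,0,0.004,0,0]]]';python3 -c "
from h import *
info()"
```

```text
time: 12.02
eef_pos: [0.4857, -0.1354, 0.0969]
tcp_rot: [-0.0, 0.04, 0.999, 0.004]
ft_force: [0.5, -2.7, -2.0]
gripper_width: 0.0001
t 12.03 tcp [ 0.4857 -0.1354  0.0969] viewer [-0.0468 -0.089   0.0969] yaw(y axis) 85.44 want 85.33 F [ 0.5 -2.7 -2. ] w 0.0001
toolz [ 0.     0.008 -1.   ]
```

```bash
python3 -m jog '[[[0,0,0.001,0,0],[0,0,0.001,0,0]]]';python3 - <<'E'
from h import *
info()
im=arm.grab_frame("wrist");cv2.imwrite("pics/w5.png",im[:,:,::-1])
E
```

```text
time: 12.28
eef_pos: [0.4859, -0.1331, 0.0969]
tcp_rot: [-0.0, 0.039, 0.999, 0.005]
ft_force: [-0.5, 0.1, 0.3]
gripper_width: 0.0001
t 12.28 tcp [ 0.4859 -0.1331  0.0969] viewer [-0.0467 -0.0867  0.0969] yaw(y axis) 85.49 want 85.33 F [-0.5  0.1  0.3] w 0.0001
toolz [-0.     0.009 -1.   ]
```

View pics/w5.png

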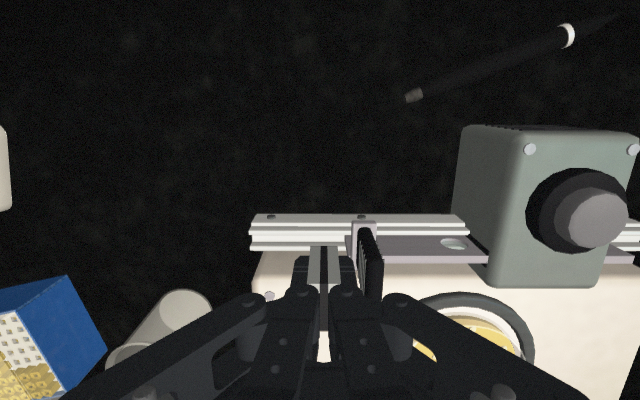

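```bash
python3 -m jog '[[[0,0,0.004,0,0],[0,0,0.007,0,0],[0,0,0.010,0,0],[0,0,0.012,0,0],[0,0,0.014,0,0],[0,0,0.014,0,0]]]';python3 -c "
from h import *
info()";python3 -m jog '[[[0,0,0.002,0,0],[0,0,0.003,0,0],[0,0,0.003,0,0]]]';python3 -c "
from h import *
info()"
```

```text
time: 13.08
eef_pos: [0.4869, -0.1207, 0.0971]
tcp_rot: [0.0, 0.04, 0.999, 0.004]
ft_force: [1.1, -4.4, -2.2]
gripper_width: 0.0002
t 13.07 tcp [ 0.4869 -0.1207  0.0971] viewer [-0.0467 -0.0742  0.0971] yaw(y axis) 85.43 want 85.33 F [ 1.1 -4.4 -2.2] w 0.0002
toolz [ 0.     0.007 -1.   ]
time: 13.45
eef_pos: [0.4871, -0.1186, 0.0971]
tcp_rot: [0.0, 0.04, 0.999, 0.003]
ft_force: [1.0, -4.1, -1.6]
gripper_width: -0.0
t 13.45 tcp [ 0.4871 -0.1186  0.0971] viewer [-0.0467 -0.0721  0.0971] yaw(y axis) 85.39 want 85.33 F [ 1.  -4.1 -1.6] w -0.0
toolz [ 0.001  0.006 -1.   ]
```

```bash
python3 -m jog '[[[0,0,0.002,0,0],[0,0,0.003,0,0],[0,0,0.003,0,0]]]';python3 -c "
from h import *
info()"
```

```text
time: 13.82
eef_pos: [0.4873, -0.1165, 0.0971]
tcp_rot: [0.0, 0.04, 0.999, 0.002]
ft_force: [-0.0, -4.9, -2.1]
gripper_width: 0.0001
t 13.82 tcp [ 0.4873 -0.1165  0.0971] viewer [-0.0467 -0.07    0.0971] yaw(y axis) 85.36 want 85.33 F [-0.  -4.9 -2.1] w 0.0001
toolz [ 0.001  0.005 -1.   ]
```

```bash
python3 -m jog '[[[0,0,0.002,0,0],[0,0,0.003,0,0],[0,0,0.003,0,0]]]';python3 -c "
from h import *
info()"
```

```text
time: 14.2
eef_pos: [0.4874, -0.1146, 0.0972]
tcp_rot: [0.001, 0.041, 0.999, 0.002]
ft_force: [0.6, -4.7, -2.4]
gripper_width: 0.0
t 14.2 tcp [ 0.4874 -0.1146  0.0972] viewer [-0.0467 -0.0681  0.0972] yaw(y axis) 85.31 want 85.33 F [ 0.6 -4.7 -2.4] w 0.0
toolz [ 0.001  0.003 -1.   ]
```

```bash
python3 -m jog '[[[0,0,0.002,0,0],[0,0,0.003,0,0],[0,0,0.003,0,0]]]';python3 -c "
from h import *
info()"
```

```text
time: 14.58
eef_pos: [0.4877, -0.1102, 0.0971]
tcp_rot: [0.0, 0.04, 0.999, 0.002]
ft_force: [-0.1, -0.1, 0.1]
gripper_width: 0.0002
t 14.57 tcp [ 0.4877 -0.1102  0.0971] viewer [-0.0467 -0.0637  0.0971] yaw(y axis) 85.38 want 85.33 F [-0.1 -0.1  0.1] w 0.0002
toolz [ 0.001  0.005 -1.   ]
```

```bash
python3 -m jog '[[[0,0,-0.015,0,0],[0,0,-0.015,-0.03,0],[0,0,-0.015,-0.07,0],[0,0.02,0.03,-0.08,0],[0,0.05,0.075,-0.08,0],[0,0.05,0.075,-0.08,0],[0,0.05,0.075,-0.08,0]]]';python3 - <<'E'
from h import *
info()
m=arm.camera_model("wrist");im=arm.grab_frame("wrist");cv2.imwrite("pics/w6.png",im[:,:,::-1])
for q,z in(("lever_top",.117),("lamp_key_top",.1)):
    for d in arm.pinpoint("wrist",q)[:2]: w=ray(m,d['pixel'],z); print(q,np.round(d['pixel'],1),round(d['score'],2),w.round(4),w2v(w).round(4))
E
```

```text
time: 15.45
eef_pos: [0.4441, -0.0326, 0.1777]
tcp_rot: [0.001, 0.041, 0.999, 0.002]
ft_force: [0.4, -0.4, 0.3]
gripper_width: 0.0
t 15.45 tcp [ 0.4441 -0.0326  0.1777] viewer [-0.0965  0.0101  0.1777] yaw(y axis) 85.36 want 85.33 F [ 0.4 -0.4  0.3] w 0.0
toolz [ 0.002  0.005 -1.   ]
lever_top [258.3 282.4] 0.57 [ 0.4906 -0.0847  0.117 ] [-0.046 -0.038  0.117]
lamp_key_top [372.9 242.3] 0.97 [0.4734 0.0033 0.1   ] [-0.0703  0.0483  0.1   ]
lamp_key_top [260.  285.9] 0.38 [ 0.5043 -0.0886  0.1   ] [-0.032  -0.0408  0.1   ]
```

View pics/w6.png

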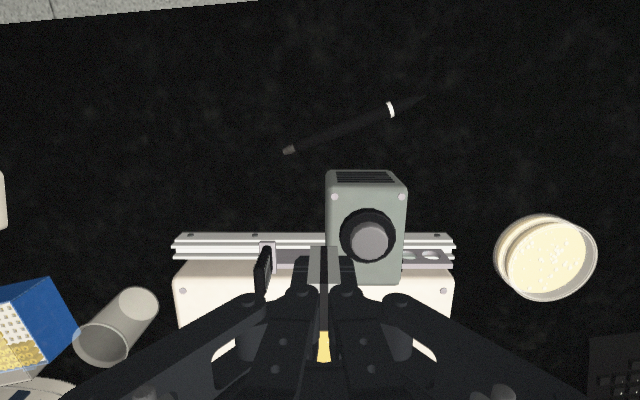

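```bash
python3 -c "
from h import *
m=arm.camera_model('wrist'); print(ray(m,(370,241.5),.1))
info(); print(delta([.4733,.0012,.107]).round(4))"
```

```text
[4.72615890e-01 1.24055266e-04 1.00000000e-01]
t 15.6 tcp [ 0.4443 -0.0334  0.1776] viewer [-0.0963  0.0093  0.1776] yaw(y axis) 85.21 want 85.33 F [0.8 0.4 0.6] w -0.0002
toolz [ 0.001  0.004 -1.   ]
[-0.0259  0.0367  0.0707]
```

```bash
python3 -m jog '[[[0,-0.013,0.018,0,0],[0,-0.026,0.036,0.02,0],[0,-0.026,0.036,0.05,0],[0,-0.026,0.036,0.066,0],[0,-0.026,0.036,0.066,0],[0,-0.026,0.036,0.066,0]]]';python3 - <<'E'
from h import *
info()
im=arm.grab_frame("wrist")[120:320,200:460];a=cv2.resize(im,None,fx=1.5,fy=1.5)
s=arm.grab_frame("side")[130:230,300:420];s=cv2.resize(s,None,fx=3,fy=3)
cv2.imwrite("pics/c7.png",np.hstack([a,s])[:,:,::-1])
E
```

```text
time: 16.35
eef_pos: [0.4742, 0.0003, 0.1124]
tcp_rot: [0.001, 0.042, 0.999, 0.002]
ft_force: [0.6, 0.2, -0.6]
gripper_width: -0.0002
t 16.35 tcp [4.742e-01 3.000e-04 1.124e-01] viewer [-0.0692  0.0453  0.1124] yaw(y axis) 85.17 want 85.33 F [ 0.6  0.2 -0.6] w -0.0002
toolz [ 0.003  0.004 -1.   ]
```

View pics/c7.png

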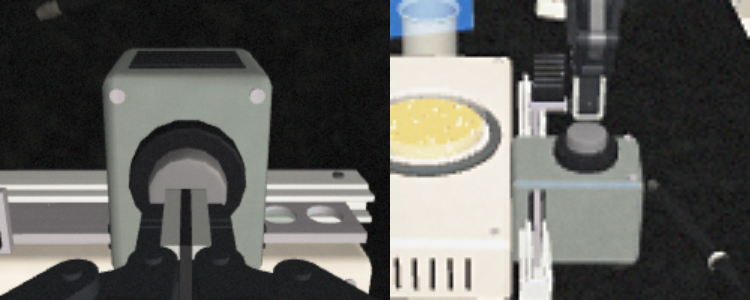

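```bash
python3 -m jog '[[[0,0,0,0.006,0],[0,0,0,0.012,0],[0,0,0,0.015,0],[0,0,0,0.017,0],[0,0,0,0.017,0]]]';python3 -c "
from h import *
info()"
```

```text
time: 17.08
eef_pos: [0.4743, 0.0006, 0.0958]
tcp_rot: [0.001, 0.042, 0.999, 0.002]
ft_force: [-1.1, 0.9, 4.6]
gripper_width: -0.0001
t 17.07 tcp [0.4743 0.0006 0.0958] viewer [-0.0691  0.0457  0.0958] yaw(y axis) 85.19 want 85.33 F [-1.1  0.9  4.6] w -0.0001
toolz [ 0.003  0.005 -1.   ]
```

```bash
python3 -m jog '[[[0,0,0,0.003,0],[0,0,0,0.004,0],[0,0,0,0.004,0]]]';python3 -c "
from h import *
info()"
```

```text
time: 17.45
eef_pos: [0.4745, 0.0006, 0.0937]
tcp_rot: [0.001, 0.042, 0.999, 0.003]
ft_force: [-7.4, -0.7, 24.5]
gripper_width: -0.0003
t 17.45 tcp [0.4745 0.0006 0.0937] viewer [-0.069   0.0457  0.0937] yaw(y axis) 85.16 want 85.33 F [-7.4 -0.7 24.5] w -0.0003
toolz [ 0.002  0.007 -1.   ]
```

```bash
python3 -m jog '[[[0,0,0,0.001,0],[0,0,0,0.001,0],[0,0,0,0.001,0]]]';python3 - <<'E'
from h import *
info()
m=arm.camera_model("side");im=arm.grab_frame("side");im2=arm.grab_frame("top")
for d in arm.pinpoint("side","lever_top")[:1]: print(d['score'],w2v(ray(m,d['pixel'],.117)).round(4))
info()
cv2.imwrite("pics/c8.png",np.hstack([cv2.resize(im[100:260,260:440],(405,360)),cv2.resize(im2[150:260,300:400],(327,360))])[:,:,::-1])
E
```

```text
time: 17.82
eef_pos: [0.4744, 0.0006, 0.0939]
tcp_rot: [0.0, 0.042, 0.999, 0.004]
ft_force: [-5.0, 0.4, 15.4]
gripper_width: -0.0003
t 17.82 tcp [0.4744 0.0006 0.0939] viewer [-0.0691  0.0457  0.0939] yaw(y axis) 85.15 want 85.33 F [-5.   0.4 15.4] w -0.0003
toolz [ 0.001  0.008 -1.   ]
0.79 [-0.038  -0.0414  0.117 ]
t 17.98 tcp [0.4744 0.0006 0.0939] viewer [-0.069   0.0457  0.0939] yaw(y axis) 85.15 want 85.33 F [-5.   0.9 15.5] w -0.0001
toolz [ 0.001  0.008 -1.   ]
```

View pics/c8.png

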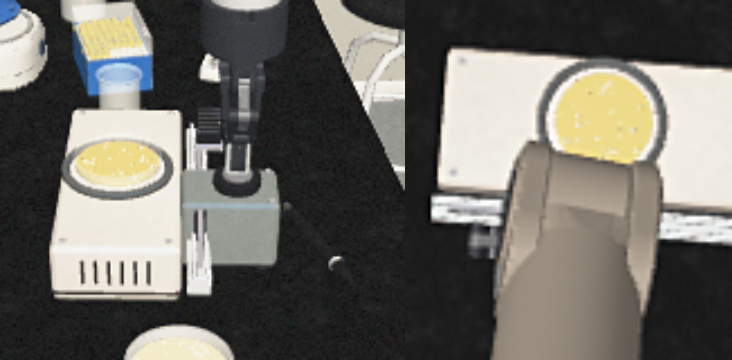

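```bash
python3 - <<'E'
from h import *
im=arm.grab_frame("top")[150:260,290:440]; cv2.imwrite("pics/t9.png",cv2.resize(im,None,fx=5,fy=5,interpolation=cv2.INTER_CUBIC)[:,:,::-1])
info()
E
```

```text
t 18.02 tcp [0.4744 0.0006 0.0939] viewer [-0.069   0.0457  0.0939] yaw(y axis) 85.15 want 85.33 F [-4.5  1.1 15.7] w 0.0004
toolz [ 0.001  0.008 -1.   ]
```

View pics/t9.png

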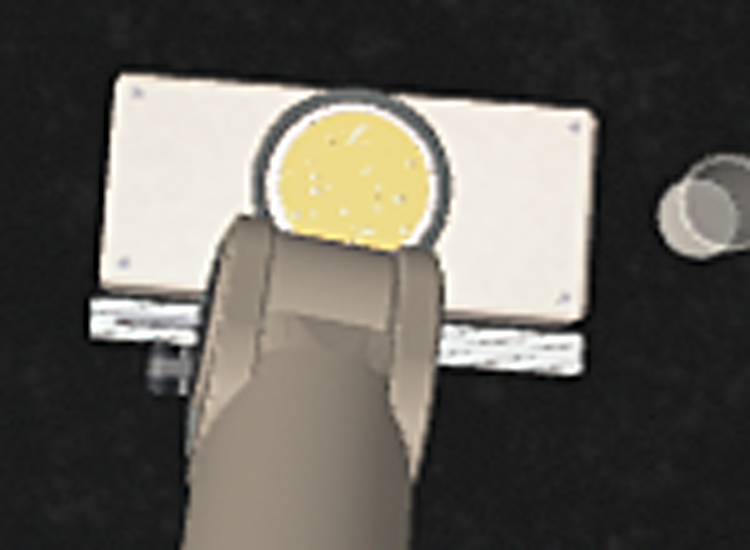

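```bash
python3 - <<'E'
from h import *
m=arm.camera_model("wrist");arm.grab_frame("wrist")
for d in arm.pinpoint("wrist","lever")[:2]: print(d['score'],d['pixel'],w2v(ray(m,d['pixel'],.071)).round(4))
info()
print(arm.close_job())
E
```

```text
0.76 [185.3, 278.1] [-0.0459 -0.0369  0.071 ]
t 18.12 tcp [0.4744 0.0007 0.0939] viewer [-0.069   0.0457  0.0939] yaw(y axis) 85.15 want 85.33 F [-4.8  0.1 16.1] w 0.0001
toolz [ 0.001  0.008 -1.   ]
the job is handed in; nothing more can be done
None
```

I handed the job in at about 18 s of the 72 s allowed. The filter slide is in the third click and the lamp key is held fully down.

- **Home:** With the fingers shut, I pushed the lever outward from about the second click. It stopped at home, where the tool held still while the force rose to 13.6 N, more than double what a click takes.
- **Clicks:** I crossed over the lever and pushed it back from the right in small steps. I counted three releases, where the force rose to about 5 to 6 N and then dropped to zero, and stopped after the third.
- **Lever position:** The third click should put the lever at viewer y = -39 mm. The wrist camera measured about -38 mm before the key press and -37 mm after it. The side camera gave -41 mm, with its view partly blocked by the gripper. All three agree with the third click within calibration error.
- **Lamp key:** I pressed the key with the shut fingertips until it stopped, with the tip at 93.9 mm against 94 mm for fully down. The press peaked at 24.5 N, more than needed, so I eased it to about 16 N, which it was still holding when I handed in. About 5 N of sideways force remained.
- **Surroundings:** The plate and beaker looked undisturbed in the last top view. I did not measure them, the pen or the dishes again.

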